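# Open the tag printer for a new roll

### The job

The job-tag printer on the transmission bench is out of tags and must be opened for a new roll: press down the release key at the front of its top so that the lid springs up, then push the lid all the way back until it stays open against its stop. Just press and push, gently, with the fingertips: do not lift, tip or shove the printer, and leave everything else on the bench where it stands.

Things in the scene. Friction and masses are not known exactly. Their poses are not given: they have to be found in the camera images.
- printer: tag printer, loose on rubber feet (2.4 kg; 10 N shoves or tips it), black, 200 deep (x) x 150 (y) x 114 mm high, grey lid on top (shut: to 128 mm). Origin: centre of underside, on the bench; +x front to rear, +y left as the robot sees it, +z up. Front faces the robot, turned up to 25 deg. Front shelf x -100 to -58 mm, top z 114: release key on its +y half, small round fixed feed button on its -y half.
- key_top (a point): centre of the top face of the release key, a grey ridged tab 30 (x) x 36 (y) mm at the printer's front edge; at (-83, 40, 118) mm in the printer's frame when up, 27 mm in front of the lid's front edge. Axes as the printer's when the key is up.
- release_key (a joint): angle of the release key (rad): 0 up, 0.30 fully down. It tips about an axis 23 mm behind its centre, so the centre sinks 7 mm. Sprung: 2.5 N at its centre starts it, about 4 N holds it fully down, but a finger that meets it at speed reads 6 N at once: go by its travel. At about 0.2 (5 mm) its hook frees the lid. It springs back up when let go.
- printer_lid (a joint): angle of the lid (rad): 0 shut and latched; about 0.9 where a sprung lifter holds it once unlatched (reached within 1 s); 1.9 fully open on its stop, leaning back. Above 0.9 it swings freely (0.16 kg, damped): left below about 1.4 it falls back to 0.9; past 1.65 it falls open and stays.
- lid_front (a point): middle of the lower front edge of the lid, 122 mm from the hinge axis; at (-56, 0, 110) mm in the printer's frame when shut; moves with the lid. The lid is a grey plate 122 (x) x 148 (y) x 10 mm with a 6 mm crown on top; under it a rubber roller 10 mm thick runs along, 18 mm behind this edge, and a latch striker hangs 34 mm down at y = 40 mm.
- hinge (a point): middle of the lid's hinge axis (along the printer's y), at (66, 0, 112) mm in the printer's frame; axes as the printer's
- spare_roll: bystander: new roll of paper tags standing on end, 90 mm across, 58 mm high, 0.25 kg, beside or before the printer; origin centre of its underside
- planet_gear: bystander: steel planet gear lying flat, 78 mm across, 30 mm high, beside or before the printer; origin centre of its underside
- grease_tub: bystander: white lidded tub, 76 mm across, 69 mm high, beside or before the printer; origin centre of its underside
- screwdriver: bystander: black-handled screwdriver 200 mm long lying before the printer; origin at its middle, on the bench, x along it to the tip
- mallet: bystander: red dead-blow mallet, 290 mm long, head 105 mm wide and 56 mm thick, lying at the bench's right; origin near its middle, on the bench, x towards its head
- drill: bystander: green and black cordless drill lying on its side at the bench's left, 66 mm thick, 175 mm long and as wide; origin under its motor, on the bench, x towards the chuck, y towards the battery
Things that resemble listed ones, but are neither listed nor needed, are in the scene too. What is shaped like the printer but green, pink or white is not meant.

How it is judged:
By the outcome, as a careful person would: the job done as asked, in the order asked, and still so for the second after the job is handed in, with the robot touching nothing.
It also fails if it takes over 42 s, if anything falls off the work surface, if the arm or the gripper's body presses on something with over 40 N, if the wrist force passes 120 N, or if a joint passes its speed limit or range.

### The arm

A 6-joint arm with a two-finger parallel gripper is mounted at the origin on the work surface. World frame = base frame: x ahead of the robot, y to its left, z up, the work surface at z = 0. Lengths are in m, angles in rad, forces in N, time in s.
With the tool pointing down it reaches from about 0.225 to 0.875 m from the base axis. Payload 3.4 kg.
Tool frame: the origin (TCP) lies between the finger pads; the fingertips stand 8 mm ahead of it and the grasp point (between the pads) lies 11 mm behind it; z points along the fingers, y is the line along which they close (so a half turn about z gives the same grasp; the last joint's range is limited). The gripper opens to 85 mm and grips with 20 to 120 N. Pads are 22 mm wide; open, the fingers measure 114 mm over their backs; the gripper's body (76 mm by 85 mm) begins 54 mm behind the grasp point. The pads swing forward as they close: fully open they stand 13 mm farther back than shut.
Start: joints at [-1.268, 0.276, 1.505, -0, 1.361, -0.121], TCP at [0.236, -0.524, 0.21] pointing down, gripper open.
Joint ranges: [-2.89, 2.89], [-0.75, 2.08], [0.22, 2.7], [-1.18, 4.32], [0.11, 2.71], [-2.7, 2.7]. Speed limits (rad/s): [2.57, 2.57, 3.14, 3.14, 3.14, 3.14].

### API

Orientations are given as a unit quaternion [w, x, y, z].
In Python, from rig import manip gives the robot as it stands.
- The arm moves only by the tool move_arm, never from a script. Its argument "deltas" is a list that holds one entry, the list of rows, each a list of 5 numbers: the shift along the tool's x, y, z normalised to -1 to 1, where 1 is 80 cm, then the turn about the tool's z normalised to -1 to 1, where 1 is 120 degrees, then the closure, from -1 (fully open) to 1 (shut). In form: [[[tx, ty, tz, twist, grip], ...]]. A call has 1 to 12 rows; each row is the pose to reach, as a shift and turn from the pose commanded when the call began, along the tool's axes at that moment; what a row does not reach only later rows make up. A row lasts 1/10 s, in which the tool goes at most 50 mm and 8.59 degrees, less where a joint would pass 70% of its speed; a pose out of reach is approached as far as the arm can. A call with a number of a shift or a turn outside -1 to 1 is refused whole. A call with a gripper value outside its range is refused whole. The fingers move at their own pace and stop on an object; "squeeze" is the grip in N (left out, the last holds). Time passes only in rows, so rows that repeat a pose let the fingers close. It gives the time, the measured TCP pose, the force, the opening and the grip force at its end, in the units of the state.
- manip.get_state(): the state, without advancing time (a new reading comes with each control period).
- manip.get_image(name): name is "side" or "top" or "wrist"; returns the picture (400x640x3 uint8, red, green, blue); there is no depth.
- manip.camera_params(name): a dict with "fx", "fy", "cx", "cy" (pixels), "dist" ([k1, k2, p1, p2, k3] as OpenCV has them; the pictures are not rectified), "R" (3x3) and "t" (3): a world point X has camera coordinates R X + t; the wrist camera has in their place "tool_from_camera" (4x4, takes a point from camera to tool coordinates, whose origin is the TCP and whose axes are the flange's). Camera axes: x right, y down, z forward; pixel columns grow to the right and rows downward; lengths in m; the calibration is good to about 2 mm. A picture is of the moment at which its call begins: read the wrist's pose just before it. camera_params takes no time and is no camera call.
- manip.sign_off(): hands the job in; it is judged then, once.
The state is a dict: "clock": time; "qpos": joint angles; "qd": joint speeds; "effort": joint torques, N m; "position": TCP position; "ee_rot": TCP orientation; "contact_force": force on the tool from outside, world axes, zero at the start; "moment": the same for the moment, N m; "width": finger opening in m; "gripper_force": force on a finger pad.
Only numpy, scipy, OpenCV 4.12 (cv2) and the standard library are available. Lean on these libraries where they do the work, as an engineer would, in place of code of your own. Each camera call takes 0.05 s, during which the arm holds its last target. There are 200 camera calls.

## Working session

There is one attempt and no reset: what is moved stays moved. The work goes in short steps, Python scripts to look and compute and a tool call to move; the robot and the scene stay as the last step left them, time stands still between calls to the robot, and variables do not carry over. Pictures are saved under pics/ and viewed, at most 12 in all, crops included, and the job is handed in when it is done.

Besides the shell and the picture viewer there is one more tool, called after "Emit:" as name(argument=value, ...), one argument or row to a line, values as JSON. move_arm: Moves the arm, as the interface text tells. Scaled input: -1 to 1 covers 80 cm each way for a shift and 120 degrees each way for a turn. Its arguments: {"type":"object","properties":{"deltas":{"type":"array","items":{"type":"array","items":{"type":"array","items":{"type":"number","minimum":-1,"maximum":1}}}},"squeeze":{"type":"number"}},"required":["deltas"]}

```bash
mkdir -p pics; cat > h.py <<'E'
from rig import manip
import numpy as np, cv2
def snap(n,f):
    im=manip.get_image(n); cv2.imwrite('pics/'+f,im[:,:,::-1]); return im
def ray(n,uv):
    p=manip.camera_params(n); K=np.array([[p['fx'],0,p['cx']],[0,p['fy'],p['cy']],[0,0,1]])
    d=cv2.undistortPoints(np.array([[uv]],float),K,np.array(p['dist'])).ravel()
    d=np.array([*d,1]); R=np.array(p['R']);t=np.array(p['t']); return -R.T@t, R.T@d
def onz(n,uv,z):
    c,d=ray(n,uv); return c+d*(z-c[2])/d[2]
def proj(n,X):
    p=manip.camera_params(n); K=np.array([[p['fx'],0,p['cx']],[0,p['fy'],p['cy']],[0,0,1]])
    return cv2.projectPoints(np.array(X,float).reshape(-1,1,3),cv2.Rodrigues(np.array(p['R']))[0],np.array(p['t']),K,np.array(p['dist']))[0].reshape(-1,2)
E
python3 -c "
from h import *
a=snap('top','t.png');b=snap('side','s.png')
s=manip.get_state();print(s)
for n in('top','side'):
  p=manip.camera_params(n);print(n,-np.array(p['R']).T@np.array(p['t']))
"
```

```text
{'clock': 0.1, 'qpos': array([-1.26799954e+00,  2.76529920e-01,  1.50601539e+00, -1.08528107e-05,
        1.36070538e+00, -1.20997476e-01]), 'qd': array([-0.00114248, -0.00177119, -0.00497059,  0.00072943,  0.00014891,
        0.00065932]), 'effort': array([ 8.50088800e-04, -4.17701697e+01, -2.46404368e+01, -1.85363087e-04,
        5.80194552e-03, -1.04991378e-05]), 'position': array([ 0.23629128, -0.52364305,  0.20902376]), 'ee_rot': array([-8.25111208e-04,  9.77633104e-01,  2.10316016e-01, -8.05377317e-05]), 'contact_force': array([0.08235689, 0.19579847, 0.11988086]), 'moment': array([-0.01504844, -0.00590891,  0.02430819]), 'gripper_force': 0.0, 'width': 0.08547015502086006}
top [ 1.25074754e-01 -1.17997646e-03  1.92875097e+00]
side [-0.25004105  0.78236764  1.16585137]
```

View pics/t.png

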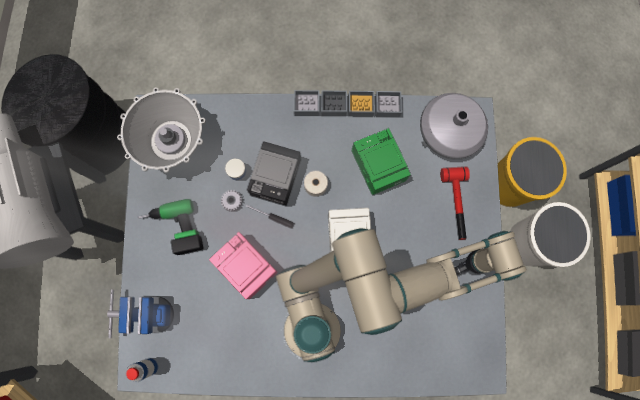

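View pics/s.png

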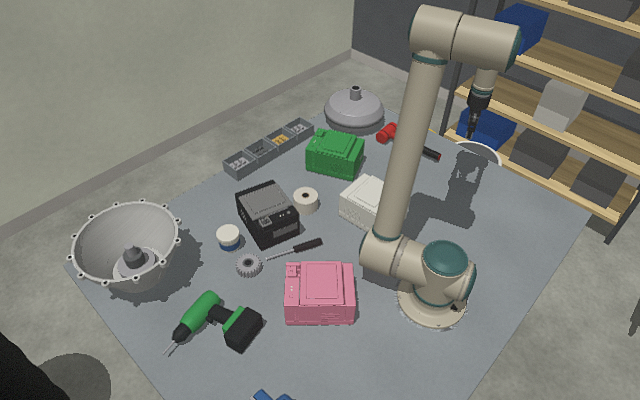

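The top view shows the black printer at about (275,173), with tub, gear, roll and screwdriver around it. In the side view it is at about (267,212). I'll enlarge both.

```bash
python3 -c "
import cv2,numpy as np
t=cv2.imread('pics/t.png')[130:230,215:345];s=cv2.imread('pics/s.png')[170:260,220:337]
f=lambda i:cv2.resize(i,None,fx=6,fy=6,interpolation=cv2.INTER_CUBIC)
cv2.imwrite('pics/tc.png',f(t));cv2.imwrite('pics/sc.png',f(s))"
```

```text
(no output)
```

View pics/tc.png

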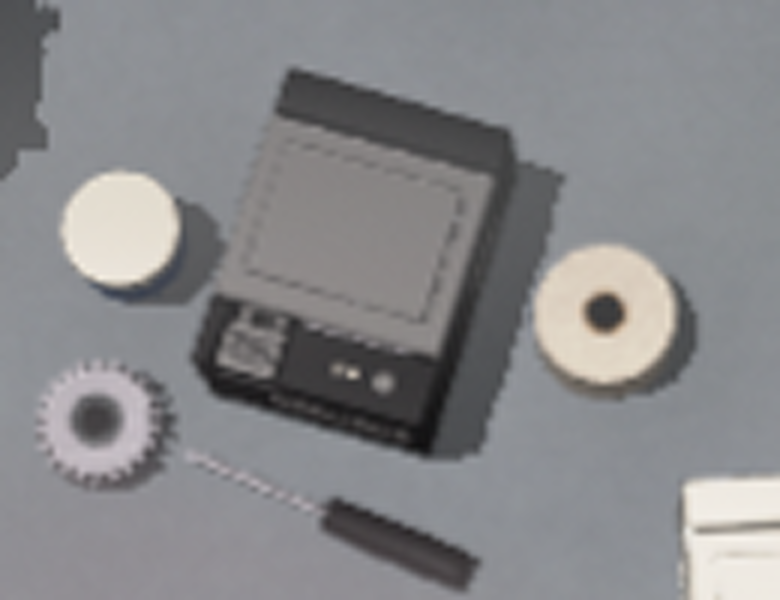

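View pics/sc.png

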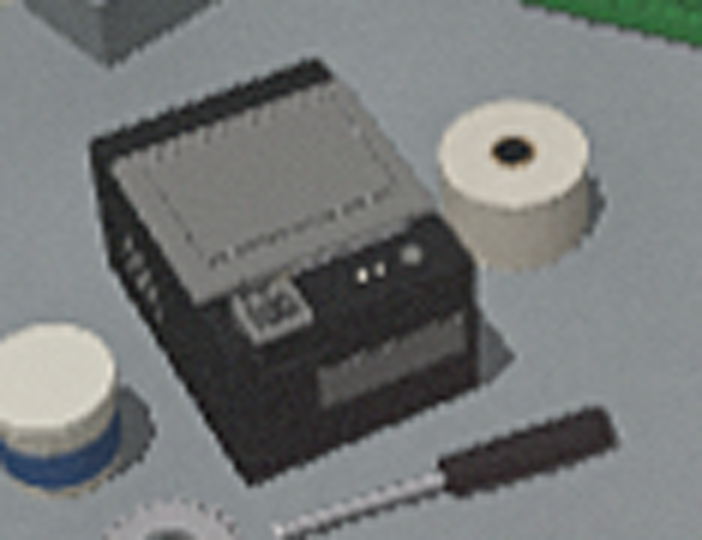

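Top crop, read at 6x from offset (215,130):
- rear corners (290,70) and (512,130)
- lid front corners (215,293) and (437,355)
- key (253,343)

Side crop, from offset (220,170):
- key (272,312)
- lid front-left (200,303)
- rear corners (92,145) and (322,62)
- front-left base (250,483)

I'll fit the pose to these.

```bash
cat > fit.py <<'E'
from h import *
from scipy.optimize import least_squares
T=[((290,70),(100,75,114)),((512,130),(100,-75,114)),((215,293),(-56,74,122)),((437,355),(-56,-74,122)),((253,343),(-83,40,118))]
S=[((272,312),(-83,40,118)),((200,303),(-56,74,120)),((92,145),(100,75,114)),((322,62),(100,-75,114)),((250,483),(-100,75,0))]
def W(q,P):
    c,s=np.cos(q[2]),np.sin(q[2]);P=np.array(P)/1000.
    return P@np.array([[c,s,0],[-s,c,0],[0,0,1]])+[q[0],q[1],0]
def res(q):
    r=[]
    for n,L,o in(('top',T,(215,130)),('side',S,(220,170))):
        r.append(proj(n,W(q,[b for a,b in L]))-(np.array([a for a,b in L])+.5)/6-np.array(o)+.5)
    return np.vstack(r).ravel()
if __name__=='__main__':
    o=least_squares(res,[.6,.1,-.2],loss='soft_l1');q=o.x
    print(q,np.degrees(q[2]));print(res(q).reshape(-1,2).round(1))
    print('key',W(q,[[-83,40,118]]),'lidf',W(q,[[-56,0,110]]),'hinge',W(q,[[66,0,112]]))
    np.save('q.npy',q)
    s=manip.get_state();w,x,y,z=s['ee_rot']
    from scipy.spatial.transform import Rotation as Ro
    print(Ro.from_quat([x,y,z,w]).as_matrix().round(4),s['position'])
E
python3 fit.py
```

```text
[ 0.58877379  0.14671496 -0.28379739] -16.260392640327254
[[-0.2 -1.2]
 [ 0.7 -0.3]
 [-0.5 -0.4]
 [ 0.6  0.5]
 [-0.2  0.9]
 [ 0.9  0.7]
 [-0.2  0.2]
 [-0.7 -1.2]
 [ 0.1 -1.7]
 [-0.   2.8]]
key [[0.52029399 0.20835518 0.118     ]] lidf [[0.53501384 0.16239514 0.11      ]] hinge [[0.65213373 0.12823475 0.112     ]]
[[ 9.115e-01  4.112e-01 -5.000e-04]
 [ 4.112e-01 -9.115e-01  1.600e-03]
 [ 2.000e-04 -1.600e-03 -1.000e+00]] [ 0.23629128 -0.52364305  0.20902376]
```

```bash
cat > go.py <<'E'
# usage: go.py px py z heading_deg : printer-frame mm target of TCP -> normalised deltas
import sys
from h import *; from fit import W
from scipy.spatial.transform import Rotation as Ro
px,py,z,hd=map(float,sys.argv[1:5]); q=np.load('q.npy'); s=manip.get_state()
w,x,y,zz=s['ee_rot'];R=Ro.from_quat([x,y,zz,w]).as_matrix()
X=W(q,[[px,py,z]])[0]; h=np.degrees(np.arctan2(R[1,0],R[0,0])); t=np.degrees(q[2])+hd
print('target',X.round(4),'delta/0.8',(R.T@(X-s['position'])/.8).round(4),'twist/120',(-((t-h+180)%360-180)/120).round(4),'pos',s['position'].round(4),'head',h.round(2),'clk',s['clock'])
E
python3 go.py -90 40 200 0;python3 go.py -90 40 200 180; python3 -c "
from h import *
print(manip.camera_params('wrist'))"
```

```text
target [0.5136 0.2103 0.2   ] delta/0.8 [ 0.6932 -0.6937  0.0126] twist/120 0.3379 pos [ 0.2363 -0.5236  0.209 ] head 24.28 clk 0.1
target [0.5136 0.2103 0.2   ] delta/0.8 [ 0.6932 -0.6937  0.0126] twist/120 -1.1621 pos [ 0.2363 -0.5236  0.209 ] head 24.28 clk 0.1
{'fx': 278.39726978642557, 'fy': 278.39726978642557, 'cx': 320.08326679276433, 'cy': 196.67717268112912, 'dist': array([0.00555591, 0.        , 0.        , 0.        , 0.        ]), 'tool_from_camera': array([[ 1.25298280e-03, -9.52621264e-01, -3.04156468e-01,
         7.78903396e-02],
       [ 9.99998326e-01,  7.88130130e-04,  1.65109488e-03,
         7.72670848e-06],
       [-1.33315321e-03, -3.04158028e-01,  9.52620657e-01,
        -1.63567617e-01],
       [ 0.00000000e+00,  0.00000000e+00,  0.00000000e+00,
         1.00000000e+00]])}
```

Emit:
move_arm(
  deltas=[
    [[0.69,-0.69,0,0.338,1],[0.69,-0.69,0,0.338,1],[0.69,-0.69,0,0.338,1],[0.69,-0.69,0,0.338,1],[0.69,-0.69,0,0.338,1],[0.69,-0.69,0,0.338,1],[0.69,-0.69,0,0.338,1],[0.69,-0.69,0,0.338,1],[0.69,-0.69,0,0.338,1],[0.69,-0.69,0,0.338,1],[0.69,-0.69,0,0.338,1],[0.69,-0.69,0,0.338,1]],
  ],
  squeeze=20,
)

```text
clock: 1.3
position: [0.4474, 0.0351, 0.2097]
ee_rot: [0.0, 0.99, -0.141, 0.0]
contact_force: [1.4, -2.1, 0.9]
width: -0.0001
gripper_force: 0.0
```

```bash
python3 go.py -90 40 200 0
```

```text
target [0.5136 0.2103 0.2   ] delta/0.8 [ 0.0181 -0.2334  0.0121] twist/120 -0.0 pos [0.4474 0.0351 0.2097] head -16.26 clk 1.3
```

Emit:
move_arm(
  deltas=[
    [[0.018,-0.233,0,0,1],[0.018,-0.233,0,0,1],[0.018,-0.233,0,0,1],[0.018,-0.233,0,0,1],[0.018,-0.233,0,0,1],[0.018,-0.233,0,0,1],[0.018,-0.233,0,0,1]],
  ],
)

```text
clock: 2.0
position: [0.5126, 0.2069, 0.2094]
ee_rot: [0.001, 0.99, -0.142, -0.001]
contact_force: [-1.5, -0.4, 0.2]
width: 0.0003
gripper_force: 0.0
```

```bash
python3 go.py -90 40 200 0; python3 -c "
from h import *
im=snap('wrist','w1.png')"
```

```text
target [0.5136 0.2103 0.2   ] delta/0.8 [-0.     -0.0044  0.0118] twist/120 -0.0004 pos [0.5126 0.2069 0.2094] head -16.31 clk 2.0
```

View pics/w1.png

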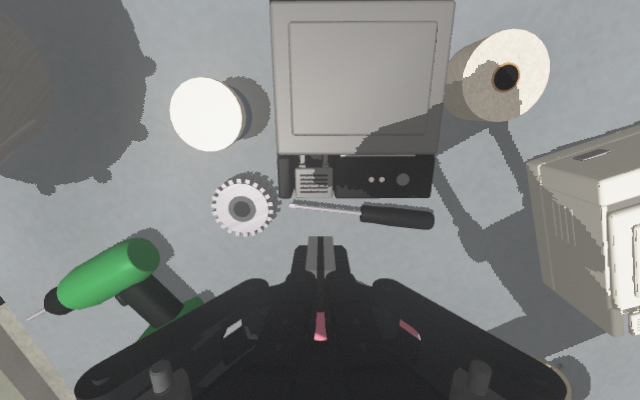

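The wrist view shows the key centred at about (314,181), the lid's front corners at (276,155) and (443,153), and the feed button at (403,180).

```bash
cat > wr.py <<'E'
from h import *
from scipy.spatial.transform import Rotation as Ro
def wz(uv,z,s):
    p=manip.camera_params('wrist');K=np.array([[p['fx'],0,p['cx']],[0,p['fy'],p['cy']],[0,0,1]])
    d=cv2.undistortPoints(np.array([[uv]],float),K,np.array(p['dist'])).ravel();M=p['tool_from_camera']
    w,x,y,zz=s['ee_rot'];R=Ro.from_quat([x,y,zz,w]).as_matrix()
    c=R@M[:3,3]+s['position'];d=R@M[:3,:3]@np.array([*d,1]);return c+d*(z-c[2])/d[2]
E
python3 -c "
from wr import *
from fit import W
s=manip.get_state();q=np.load('q.npy')
for n,uv,z,P in(('key',(314,181),.118,(-83,40,118)),('lidL',(276,155),.12,(-56,74,120)),('lidR',(443,153),.12,(-56,-74,120)),('rearL',(271,0),.12,None),('frR',(433,197),.114,(-100,-75,114))):
  print(n,wz(uv,z,s).round(4), W(q,[P])[0].round(4) if P else '')
"
```

```text
key [0.5259 0.2084 0.118 ] [0.5203 0.2084 0.118 ]
lidL [0.5595 0.2344 0.12  ] [0.5557 0.2334 0.12  ]
lidR [0.5186 0.0881 0.12  ] [0.5143 0.0914 0.12  ]
rearL [0.6746 0.1987 0.12  ] 
frR [0.4768 0.1017 0.114 ] [0.4718 0.1027 0.114 ]
```

```bash
python3 -c "
import numpy as np;q=np.load('q.npy');q[0]+=.0045;q[2]+=.006;np.save('q.npy',q)"; python3 go.py -87 40 131 0
```

```text
target [0.5206 0.209  0.131 ] delta/0.8 [ 0.0086 -0.0057  0.0983] twist/120 -0.0036 pos [0.5127 0.2067 0.2097] head -16.35 clk 2.05
```

Emit:
move_arm(
  deltas=[
    [[0.0085,-0.0055,0.03,-0.0036,1],[0.0085,-0.0055,0.06,-0.0036,1],[0.0085,-0.0055,0.08,-0.0036,1],[0.0085,-0.0055,0.09,-0.0036,1],[0.0085,-0.0055,0.097,-0.0036,1],[0.0085,-0.0055,0.097,-0.0036,1],[0.0085,-0.0055,0.097,-0.0036,1]],
  ],
)

```text
clock: 2.75
position: [0.5217, 0.2101, 0.133]
ee_rot: [-0.0, 0.99, -0.138, 0.001]
contact_force: [-0.1, 0.5, -0.5]
width: 0.0
gripper_force: 0.0
```

```bash
python3 go.py -87 40 126 0; python3 -c "
from h import *
im=snap('wrist','w2.png')"
```

```text
target [0.5206 0.209  0.126 ] delta/0.8 [-0.001   0.0017  0.0088] twist/120 0.0004 pos [0.5217 0.2101 0.133 ] head -15.87 clk 2.75
```

View pics/w2.png

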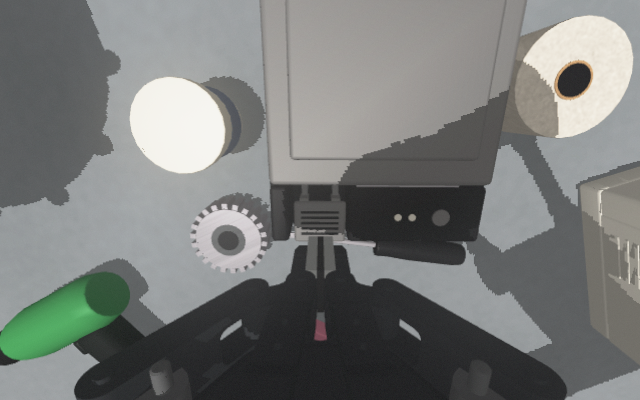

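The fingertips, at (320,237), look close to the key's front edge. The key spans u 296–345 and v 198–240. I'll compute it.

```bash
python3 -c "
from wr import *
from scipy.spatial.transform import Rotation as Ro
s=manip.get_state();q=np.load('q.npy');c,n=np.cos(q[2]),np.sin(q[2])
f=lambda X:(np.array([[c,n],[-n,c]])@(X[:2]-q[:2])*1000).round(1)
print('tcp',f(s['position']))
for nm,uv,z in(('tip',(320,237),s['position'][2]-.008),('keyrear',(320,198),.118),('keyfront',(320,240),.118),('keyL',(296,220),.118),('keyR',(345,220),.118),('lid',(380,185),.12),('lidL',(271,185),.12),('lidR',(495,184),.12),('bodyfrontR',(479,240),.114),('btn',(441,217),.114)):
  print(nm,f(wz(uv,z,s)))
"
```

```text
tcp [-86.2  41.5]
tip [-91.6  41.3]
keyrear [-66.1  41.4]
keyfront [-97.4  41.3]
keyL [-82.1  58. ]
keyR [-82.1  24.1]
lid [-56.4   2. ]
lidL [-56.5  73.6]
lidR [-55.6 -73.3]
bodyfrontR [-99.  -73.7]
btn [-81.3 -43.9]
```

Emit:
move_arm(
  deltas=[
    [[0,0,0.003,0,1],[0,0,0.005,0,1],[0,0,0.007,0,1],[0,0,0.008,0,1],[0,0,0.009,0,1],[0,0,0.01,0,1],[0,0,0.011,0,1],[0,0,0.011,0,1]],
  ],
)

```text
clock: 3.6
position: [0.5211, 0.2102, 0.1233]
ee_rot: [0.0, 0.99, -0.138, -0.0]
contact_force: [-0.4, 0.5, -0.7]
width: 0.0004
gripper_force: 0.0
```

Emit:
move_arm(
  deltas=[
    [[0,0,0.001,0,1],[0,0,0.002,0,1],[0,0,0.003,0,1],[0,0,0.003,0,1],[0,0,0.003,0,1]],
  ],
)

```text
clock: 4.1
position: [0.5211, 0.2103, 0.121]
ee_rot: [0.0, 0.99, -0.138, 0.0]
contact_force: [-0.5, 0.1, 0.5]
width: 0.0003
gripper_force: 0.0
```

Emit:
move_arm(
  deltas=[
    [[0,0,0.001,0,1],[0,0,0.002,0,1],[0,0,0.003,0,1],[0,0,0.003,0,1]],
  ],
)

```text
clock: 4.5
position: [0.521, 0.2102, 0.1184]
ee_rot: [0.0, 0.99, -0.138, -0.0]
contact_force: [0.8, 0.3, 0.3]
width: 0.0002
gripper_force: 0.0
```

```bash
python3 -c "
from h import *
a=snap('wrist','w3.png')[130:290,220:420];b=snap('side','s3.png')[170:260,220:320]
a=cv2.resize(a,(500,400),interpolation=3);b=cv2.resize(b,(300,400) if 0 else (444,400),interpolation=3)
cv2.imwrite('pics/c3.png',np.hstack([a,b])[:,:800,::-1])
print(manip.get_state()['contact_force'])"
```

```text
[-0.90698889 -0.74270885 -0.13112065]
```

View pics/c3.png

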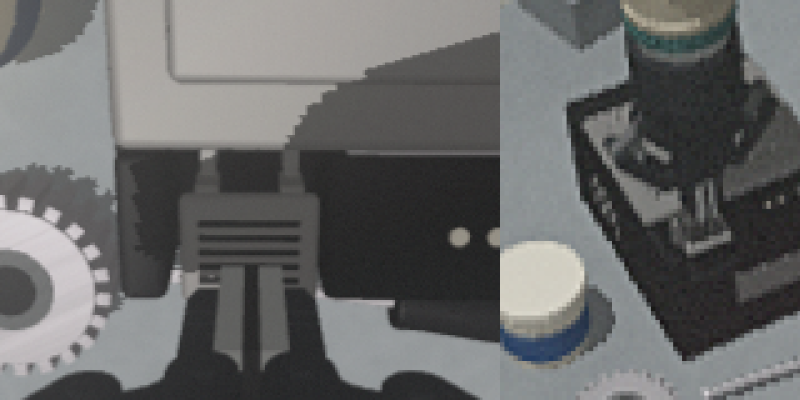

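The wrist view shows the fingertips over the key's middle-front, at about (320,236). The lid is still shut and there is no force yet, so I'll keep going down.

Emit:
move_arm(
  deltas=[
    [[0,0,0.001,0,1],[0,0,0.002,0,1],[0,0,0.003,0,1],[0,0,0.003,0,1]],
  ],
)

```text
clock: 5.0
position: [0.521, 0.2102, 0.116]
ee_rot: [0.0, 0.99, -0.138, -0.0]
contact_force: [0.4, 0.2, 0.4]
width: -0.0
gripper_force: 0.0
```

Emit:
move_arm(
  deltas=[
    [[0,0,0.001,0,1],[0,0,0.002,0,1],[0,0,0.003,0,1],[0,0,0.003,0,1]],
  ],
)

```text
clock: 5.4
position: [0.521, 0.2102, 0.1136]
ee_rot: [0.0, 0.99, -0.138, -0.0]
contact_force: [0.4, -0.7, -0.0]
width: -0.0002
gripper_force: 0.0
```

Emit:
move_arm(
  deltas=[
    [[0,0,0.001,0,1],[0,0,0.002,0,1],[0,0,0.003,0,1],[0,0,0.003,0,1]],
  ],
)

```text
clock: 5.8
position: [0.521, 0.2102, 0.1112]
ee_rot: [0.0, 0.99, -0.138, -0.0]
contact_force: [-0.1, 0.3, 0.2]
width: 0.0005
gripper_force: 0.0
```

```bash
python3 -c "
from h import *
a=snap('wrist','w4.png')[180:260,270:370];b=snap('side','s4.png')[195:245,240:290]
a=cv2.resize(a,(500,400),interpolation=3);b=cv2.resize(b,(300,300),interpolation=3);b=np.vstack([b,np.zeros((100,300,3),np.uint8)])
cv2.imwrite('pics/c4.png',np.hstack([a,b])[:,:,::-1])
print(manip.get_state()['contact_force'],manip.get_state()['position'])"
```

```text
[-0.19839136 -0.12164773 -0.44463299] [0.52111428 0.2102549  0.11134208]
```

View pics/c4.png

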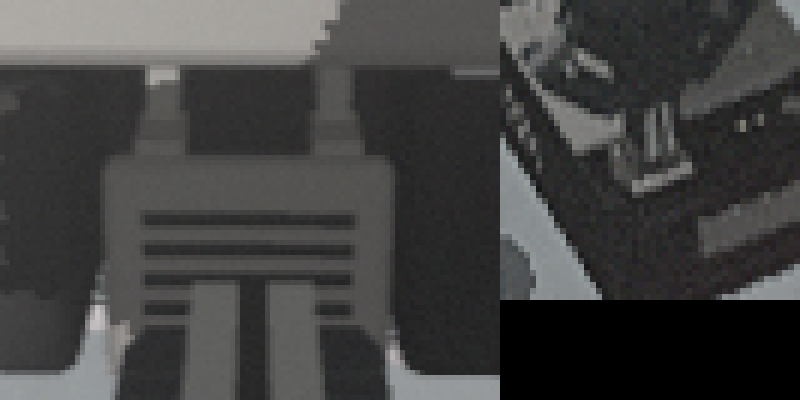

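The wrist crop shows the pad ends at about (321,236), in front of a key that is still up, with its rear edge at v≈211. The tips are above the key, so I'll continue down.

Emit:
move_arm(
  deltas=[
    [[0,0,0.001,0,1],[0,0,0.002,0,1],[0,0,0.003,0,1],[0,0,0.003,0,1]],
  ],
)

```text
clock: 6.3
position: [0.521, 0.2102, 0.1088]
ee_rot: [0.0, 0.99, -0.138, -0.0]
contact_force: [0.7, -0.5, 0.2]
width: 0.0001
gripper_force: 0.0
```

```bash
python3 -c "
from wr import *
s=manip.get_state();q=np.load('q.npy');c,n=np.cos(q[2]),np.sin(q[2])
f=lambda X:(np.array([[c,n],[-n,c]])@(X[:2]-q[:2])*1000).round(1)
a=snap('wrist','w5.png')
for i,z in(('w4.png',.1113),('w5.png',.1088),('w3.png',.1184),('w2.png',.133)):
  g=cv2.imread('pics/'+i,0).astype(int); g=g[:,303:306] .mean(1); print(i,z,g[185:256].astype(int).tolist())
s['position'][2]=.1113
for v in(211,224,230,236,242):print(v,f(wz((320,v),.118,s)),f(wz((320,v),.112,s)))
s['position'][2]=.1184
print(f(wz((320,193),.118,s)))
"
```

```text
w4.png 0.1113 [164, 164, 165, 164, 158, 146, 133, 120, 127, 148, 151, 101, 84, 84, 83, 84, 82, 83, 82, 75, 74, 74, 73, 81, 84, 85, 79, 78, 81, 83, 84, 84, 85, 84, 84, 83, 83, 66, 48, 44, 69, 82, 84, 66, 47, 44, 68, 80, 83, 65, 47, 43, 67, 81, 82, 58, 44, 42, 76, 82, 55, 44, 46, 45, 45, 44, 43, 45, 44, 48, 46]
w5.png 0.1088 [163, 164, 164, 165, 164, 158, 148, 135, 123, 109, 137, 142, 113, 86, 81, 81, 82, 82, 83, 83, 76, 73, 74, 73, 77, 83, 83, 78, 76, 79, 81, 83, 84, 83, 84, 84, 83, 83, 83, 53, 43, 51, 79, 82, 82, 56, 44, 41, 76, 81, 82, 57, 44, 42, 76, 81, 82, 52, 41, 47, 47, 44, 45, 42, 45, 44, 44, 43, 44, 47, 45]
w3.png 0.1184 [165, 156, 142, 128, 121, 150, 156, 135, 96, 85, 85, 85, 86, 84, 86, 78, 75, 74, 75, 81, 85, 85, 79, 79, 83, 84, 84, 86, 86, 85, 86, 84, 85, 55, 47, 53, 80, 84, 85, 54, 45, 61, 80, 84, 70, 50, 44, 68, 83, 83, 60, 45, 50, 79, 84, 100, 69, 60, 95, 136, 79, 45, 45, 46, 45, 46, 46, 46, 45, 47, 49]
w2.png 0.133 [90, 89, 87, 87, 88, 88, 88, 88, 88, 85, 77, 74, 75, 83, 86, 87, 80, 82, 84, 86, 86, 87, 87, 87, 86, 86, 55, 46, 61, 82, 85, 69, 51, 53, 81, 85, 76, 53, 47, 69, 82, 85, 55, 46, 99, 143, 149, 91, 65, 80, 139, 147, 148, 147, 148, 134, 140, 152, 154, 155, 84, 46, 48, 47, 48, 47, 48, 47, 47, 48, 48]
211 [-68.   41.1] [-70.2  41.1]
224 [-76.5  41.1] [-79.   41.1]
230 [-80.5  41.1] [-83.2  41.1]
236 [-84.5  41.1] [-87.4  41.1]
242 [-88.6  41.1] [-91.7  41.1]
[-58.8  41.2]
```

Emit:
move_arm(
  deltas=[
    [[-0.004,0,0.001,0,1],[-0.004,0,0.002,0,1],[-0.004,0,0.003,0,1],[-0.004,0,0.004,0,1],[-0.004,0,0.004,0,1]],
  ],
)

```text
clock: 6.85
position: [0.518, 0.2111, 0.1056]
ee_rot: [0.0, 0.99, -0.138, -0.0]
contact_force: [-0.6, 0.2, -0.3]
width: -0.0003
gripper_force: 0.0
```

Emit:
move_arm(
  deltas=[
    [[0,0,0.001,0,1],[0,0,0.002,0,1],[0,0,0.003,0,1],[0,0,0.003,0,1]],
  ],
)

```text
clock: 7.25
position: [0.518, 0.2111, 0.1032]
ee_rot: [0.0, 0.99, -0.138, -0.0]
contact_force: [0.4, -0.5, 1.3]
width: 0.0002
gripper_force: 0.0
```

Emit:
move_arm(
  deltas=[
    [[0,0,0.001,0,1],[0,0,0.002,0,1],[0,0,0.002,0,1],[0,0,0.002,0,1]],
  ],
)

```text
clock: 7.65
position: [0.5181, 0.2111, 0.1018]
ee_rot: [0.0, 0.99, -0.138, 0.0]
contact_force: [0.1, 0.1, 1.3]
width: -0.0002
gripper_force: 0.0
```

Emit:
move_arm(
  deltas=[
    [[0,0,0.001,0,1],[0,0,0.002,0,1],[0,0,0.002,0,1],[0,0,0.002,0,1]],
  ],
)

```text
clock: 8.05
position: [0.518, 0.2111, 0.1002]
ee_rot: [0.0, 0.99, -0.138, -0.0]
contact_force: [0.1, -0.0, -0.2]
width: -0.0001
gripper_force: 0.0
```

```bash
python3 -c "
from wr import *
s=manip.get_state();q=np.load('q.npy');c,n=np.cos(q[2]),np.sin(q[2])
f=lambda X:(np.array([[c,n],[-n,c]])@(X[:2]-q[:2])*1000).round(1)
a=snap('wrist','w6.png');print(s['contact_force'],s['position'])
g=cv2.imread('pics/w6.png',0).astype(int)[:,303:306].mean(1);print(g[195:265].astype(int).tolist())
import sys
m=[v for v in range(200,260) if g[v]<60 and g[v]<=g[v-1] and g[v]<g[v+1]];print(m,[f(wz((304,v),.118,s))[0] for v in m])
"
```

```text
[ 0.13680398 -0.04053055 -0.1801044 ] [0.51803892 0.21113235 0.10015971]
[119, 118, 117, 117, 116, 116, 114, 114, 88, 80, 73, 73, 71, 72, 85, 117, 91, 82, 76, 77, 81, 81, 83, 83, 83, 82, 83, 82, 83, 84, 53, 43, 44, 76, 82, 82, 64, 47, 42, 58, 78, 81, 72, 48, 41, 49, 76, 81, 81, 52, 44, 44, 44, 43, 43, 44, 43, 43, 44, 46, 46, 43, 44, 44, 47, 44, 44, 47, 48, 49]
[226, 233, 239, 245, 248, 251, 256] [np.float64(-76.0), np.float64(-80.4), np.float64(-84.2), np.float64(-88.0), np.float64(-90.0), np.float64(-91.9), np.float64(-95.2)]
```

Emit:
move_arm(
  deltas=[
    [[0,0,0.001,0,1],[0,0,0.002,0,1],[0,0,0.003,0,1],[0,0,0.004,0,1],[0,0,0.004,0,1]],
  ],
)

```text
clock: 8.6
position: [0.518, 0.2111, 0.0968]
ee_rot: [0.0, 0.99, -0.138, -0.0]
contact_force: [0.1, -0.4, -0.2]
width: 0.0002
gripper_force: 0.0
```

```bash
cat > key.py <<'E'
from wr import *
import sys
s=manip.get_state();q=np.load('q.npy');c,n=np.cos(q[2]),np.sin(q[2])
f=lambda X:(np.array([[c,n],[-n,c]])@(X[:2]-q[:2])*1000).round(1)
g=manip.get_image('wrist').astype(int)[:,303:306].mean((1,2))
m=[v for v in range(200,265) if g[v]<60 and g[v]<=g[v-1] and g[v]<g[v+1]];print(m,[f(wz((304,v),.118,s))[0] for v in m],s['contact_force'].round(2),s['position'].round(4),f(s['position']))
E
python3 key.py
```

```text
[229, 235, 241, 247, 251, 253, 257, 262] [np.float64(-76.4), np.float64(-80.1), np.float64(-83.8), np.float64(-87.6), np.float64(-90.2), np.float64(-91.4), np.float64(-94.0), np.float64(-97.3)] [ 0.12 -0.43 -0.24] [0.518  0.2111 0.0968] [-90.1  41.2]
```

Emit:
move_arm(
  deltas=[
    [[0,0,0.001,0,1],[0,0,0.002,0,1],[0,0,0.003,0,1],[0,0,0.003,0,1]],
  ],
)

```text
clock: 9.05
position: [0.5174, 0.2114, 0.0947]
ee_rot: [-0.0, 0.99, -0.138, -0.001]
contact_force: [-3.1, 0.5, 4.2]
width: -0.0001
gripper_force: 2.1
```

```bash
python3 key.py; python3 -c "
from h import *
a=snap('wrist','w7.png')[190:270,270:370];b=snap('side','s7.png')[195:245,240:290]
a=cv2.resize(a,(500,400),interpolation=3);b=cv2.resize(b,(300,300),interpolation=3);b=np.vstack([b,np.zeros((100,300,3),np.uint8)])
cv2.imwrite('pics/c7.png',np.hstack([a,b])[:,:,::-1])"
```

```text
[230, 236, 243, 246, 248, 250, 253, 256, 258, 260] [np.float64(-76.7), np.float64(-80.3), np.float64(-84.6), np.float64(-86.5), np.float64(-87.7), np.float64(-89.0), np.float64(-90.9), np.float64(-92.8), np.float64(-94.1), np.float64(-95.4)] [-3.08  0.53  4.17] [0.5174 0.2114 0.0947] [-90.8  41.4]
```

View pics/c7.png

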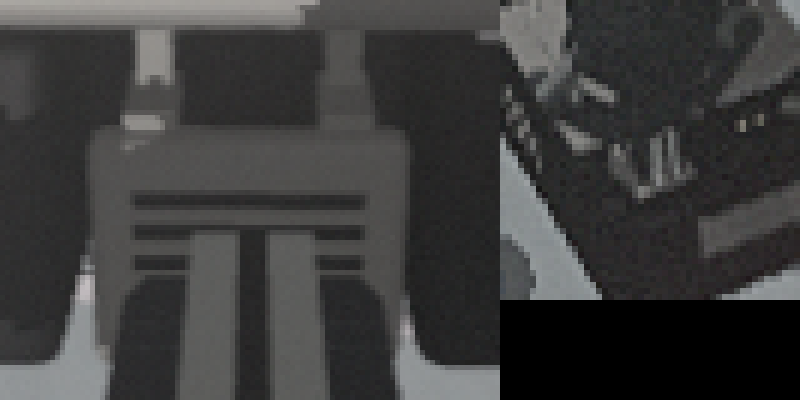

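Contact now reads 4.2 N up and -3.1 N along x. The pads cover the front half of the key, and in the side view the tips end at about (265,227). I'll triangulate where the tips really are from the earlier picture pair.

```bash
python3 -c "
from wr import *
s=manip.get_state();q=np.load('q.npy');cc,n=np.cos(q[2]),np.sin(q[2])
f=lambda X:(np.array([[cc,n],[-n,cc]])@(X[:2]-q[:2])*1000).round(1)
def tri(pos,wuv,suv):
  s2=dict(s);s2['position']=np.array(pos)
  a=wz(wuv,.2,s2);b=wz(wuv,.0,s2);d1=b-a;c,d=ray('side',suv)
  A=np.stack([d1,-d],1);t=np.linalg.lstsq(A,c-a,rcond=None)[0];p1=a+t[0]*d1;p2=c+t[1]*d
  print(p1.round(4),p2.round(4),'printer xy',f(p1),'tcp',f(s2['position']))
tri([.521,.2102,.1112],(321,236),(265.8,222.5))
tri([.5174,.2114,.0947],(321,236),(265,227.5))
# projection of nominal TCP tip in side
for p in([.521,.2102,.1032],[.521,.2102,.1112],[.521,.2102,.1352],[.5174,.2114,.0867],[.5174,.2114,.1187]): print(p,proj('side',[p]))
print(proj('side',[[.5203+.0045,.2084,.118]]))
"
```

```text
[0.522  0.2091 0.1155] [0.5213 0.2079 0.1157] printer xy [-85.7  40.4] tcp [-86.9  41.2]
[0.5179 0.2104 0.098 ] [0.5201 0.2143 0.0975] printer xy [-89.9  40.6] tcp [-90.7  41.4]
[0.521, 0.2102, 0.1032] [[265.61360564 225.51250888]]
[0.521, 0.2102, 0.1112] [[265.42537121 223.86276851]]
[0.521, 0.2102, 0.1352] [[264.85225241 218.83280687]]
[0.5174, 0.2114, 0.0867] [[266.45282085 229.65052372]]
[0.5174, 0.2114, 0.1187] [[265.70881435 223.08262173]]
[[264.90385874 221.54334617]]
```

Emit:
move_arm(
  deltas=[
    [[-0.0005,0,0.001,0,1],[-0.0005,0,0.0015,0,1],[-0.0005,0,0.0015,0,1]],
  ],
)

```text
clock: 9.5
position: [0.5168, 0.2115, 0.0932]
ee_rot: [-0.0, 0.99, -0.138, -0.001]
contact_force: [-4.7, 0.8, 5.1]
width: 0.0002
gripper_force: 2.8
```

```bash
python3 key.py
```

```text
[231, 237, 242, 246, 249, 251, 253, 257, 260, 262, 264] [np.float64(-77.2), np.float64(-80.8), np.float64(-83.8), np.float64(-86.3), np.float64(-88.1), np.float64(-89.4), np.float64(-90.6), np.float64(-93.1), np.float64(-95.0), np.float64(-96.3), np.float64(-97.6)] [-4.67  0.75  5.09] [0.5168 0.2115 0.0932] [-91.3  41.3]
```

```bash
python3 -c "
from h import *
from fit import W
q=np.load('q.npy')
P=dict(keyFL=(-98,58,118),keyFR=(-98,22,118),keyRL=(-68,58,118),keyRR=(-68,22,118),tipfront=(-102,40,86),tipkey=(-82,40,118),FL=(-100,75,114))
b=snap('side','s8.png')[200:242,240:285]
b=cv2.resize(b,None,fx=8,fy=8,interpolation=1);b0=b.copy()
for k,v in P.items():
  u=proj('side',W(q,[v]))[0]; print(k,u.round(1)); c=((u-[240,200]+.5)*8).astype(int); cv2.circle(b,tuple(int(x) for x in c),3,(255,0,0) if 'key' in k else (0,255,0),-1)
cv2.imwrite('pics/c8.png',np.hstack([b0,b])[:,:,::-1])"
```

```text
keyFL [262.  226.6]
keyFR [272.2 222.5]
keyRL [258.  220.6]
keyRR [268.1 216.5]
tipfront [268.4 231.9]
tipkey [265.  221.3]
FL [257.5 229.9]
```

View pics/c8.png

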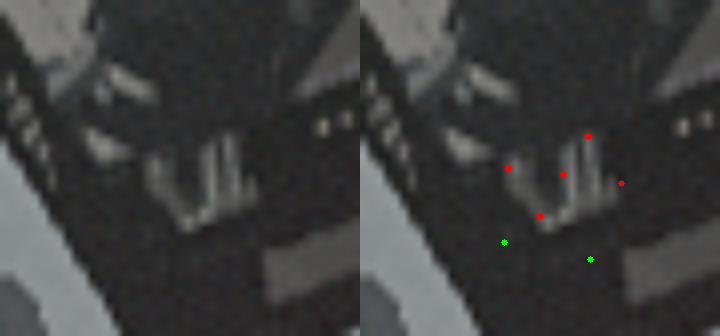

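The side crop shows the two pads ending on the key at about px (267,225), and the key's front corner at (263,227) is lower than when up. So the fingers are on the key. I'll ease the sideways drag and press a little further.

Emit:
move_arm(
  deltas=[
    [[-0.0015,0,0.0005,0,1],[-0.002,0,0.0012,0,1],[-0.002,0,0.0012,0,1]],
  ],
)

```text
clock: 9.9
position: [0.5165, 0.2116, 0.0924]
ee_rot: [0.0, 0.99, -0.138, 0.0]
contact_force: [-2.3, 1.8, 4.1]
width: -0.0001
gripper_force: 2.2
```

```bash
python3 key.py
```

```text
[231, 236, 242, 248, 252, 257, 260, 262, 264] [np.float64(-77.2), np.float64(-80.2), np.float64(-83.8), np.float64(-87.5), np.float64(-90.0), np.float64(-93.1), np.float64(-95.0), np.float64(-96.2), np.float64(-97.5)] [-2.3   1.8   4.08] [0.5165 0.2116 0.0924] [-91.7  41.4]
```

Emit:
move_arm(
  deltas=[
    [[-0.0005,0,0.0008,0,1],[-0.001,0,0.0016,0,1],[-0.001,0,0.002,0,1],[-0.001,0,0.002,0,1]],
  ],
)

```text
clock: 10.35
position: [0.5159, 0.2118, 0.0909]
ee_rot: [0.0, 0.99, -0.138, 0.001]
contact_force: [-0.3, -0.1, 3.9]
width: 0.0
gripper_force: 1.8
```

```bash
python3 key.py; python3 -c "
from h import *
a=cv2.imread('pics/w7.png').astype(int);b=manip.get_image('wrist')[:,:,::-1].astype(int);cv2.imwrite('pics/w9.png',b)
for c in (290,380,430):
  print(a[60:230:10,c].mean(1).astype(int).tolist(),b[60:230:10,c].mean(1).astype(int).tolist())"
```

```text
[231, 236, 242, 246, 248, 251, 253, 257, 261, 264] [np.float64(-77.1), np.float64(-80.1), np.float64(-83.6), np.float64(-86.0), np.float64(-87.3), np.float64(-89.1), np.float64(-90.3), np.float64(-92.8), np.float64(-95.3), np.float64(-97.2)] [-0.34 -0.05  3.86] [0.5159 0.2118 0.0909] [-92.2  41.4]
[156, 156, 158, 160, 160, 163, 163, 167, 166, 168, 162, 162, 163, 160, 51, 49, 81] [164, 158, 149, 121, 131, 143, 141, 141, 141, 129, 75, 51, 48, 54, 51, 52, 102]
[152, 153, 154, 156, 157, 156, 156, 155, 155, 153, 153, 83, 82, 80, 41, 39, 41] [164, 158, 149, 125, 151, 148, 163, 71, 50, 50, 46, 42, 98, 107, 41, 43, 41]
[149, 149, 149, 149, 148, 148, 147, 147, 147, 146, 80, 80, 80, 78, 37, 37, 36] [164, 158, 149, 125, 237, 233, 172, 51, 44, 44, 45, 37, 97, 124, 37, 39, 38][ WARN:0@0.411] global loadsave.cpp:1063 imwrite_ Unsupported depth image for selected encoder is fallbacked to CV_8U.
```

The image change shows the lid has sprung up. I'll back off forwards and up, then over to y≈-30.

Emit:
move_arm(
  deltas=[
    [[-0.006,0,-0.005,0,1],[-0.03,0,-0.012,0,1],[-0.05,0,-0.03,0,1],[-0.06,0,-0.06,0,1],[-0.06,0.03,-0.09,0,1],[-0.06,0.06,-0.1,0,1],[-0.06,0.089,-0.1,0,1],[-0.06,0.089,-0.1,0,1],[-0.06,0.089,-0.1,0,1]],
  ],
)

```text
clock: 11.35
position: [0.4485, 0.1569, 0.1709]
ee_rot: [-0.0, 0.99, -0.138, -0.0]
contact_force: [1.3, 0.3, -0.8]
width: 0.0
gripper_force: 0.0
```

```bash
python3 go.py -60 -30 165 0; python3 -c "
from h import *
from wr import *
from fit import W
q=np.load('q.npy');s=manip.get_state()
a=snap('wrist','w10.png')
p=manip.camera_params('wrist');K=np.array([[p['fx'],0,p['cx']],[0,p['fy'],p['cy']],[0,0,1]]);M=p['tool_from_camera']
w,x,y,zz=s['ee_rot'];R=Ro.from_quat([x,y,zz,w]).as_matrix()
def pw(P):
  X=(W(q,[P])[0]-s['position'])@R; c=(X-M[:3,3])@M[:3,:3]; return (c[:2]/c[2]*p['fx']+[p['cx'],p['cy']]).round(0)
for th in(0,.8,.9,1.0):print(th,[pw((66-122*np.cos(th),yy,112+122*np.sin(th))) for yy in(74,-74)])
print('shelf',pw((-100,75,114)),pw((-100,-75,114)),pw((-81,-44,115)))
for c in (350,400):print(a[0:250:4,c].mean(1).astype(int).tolist())
"
```

```text
target [0.5273 0.1343 0.165 ] delta/0.8 [1.026e-01 1.000e-04 7.200e-03] twist/120 0.0002 pos [0.4485 0.1569 0.1709] head -15.89 clk 11.35
0 [array([182.,  96.]), array([378.,  97.])]
0.8 [array([68., -7.]), array([427.,  -7.])]
0.9 [array([ 42., -45.]), array([438., -44.])]
1.0 [array([ 14., -91.]), array([450., -90.])]
shelf [187. 155.] [377. 156.] [338. 131.]
[36, 36, 40, 41, 41, 55, 80, 78, 114, 77, 40, 57, 58, 57, 55, 57, 56, 55, 56, 56, 59, 57, 58, 41, 150, 132, 47, 61, 60, 61, 60, 61, 61, 58, 59, 61, 59, 61, 57, 44, 88, 145, 145, 144, 147, 91, 48, 51, 65, 56, 52, 142, 145, 147, 144, 145, 144, 147, 145, 146, 148, 146, 147]
[90, 91, 91, 91, 91, 91, 91, 94, 97, 128, 131, 140, 149, 150, 152, 151, 151, 152, 151, 150, 150, 149, 148, 149, 149, 152, 147, 148, 90, 90, 89, 89, 89, 90, 89, 89, 89, 89, 89, 90, 89, 89, 90, 89, 145, 146, 145, 145, 145, 148, 148, 148, 148, 149, 148, 149, 147, 149, 148, 148, 148, 149, 145]
```

Emit:
move_arm(
  deltas=[
    [[0.06,0,0.003,0,1],[0.1,0,0.006,0,1],[0.125,0,0.006,0,1],[0.135,0,0.006,0,1],[0.143,0,0.005,0,1],[0.15,0,0.003,0,1],[0.156,0,0.001,0,1],[0.162,0,-0.001,0,1],[0.168,0,-0.004,0,1],[0.168,0,-0.004,0,1]],
  ],
)

```text
clock: 12.4
position: [0.58, 0.1197, 0.1747]
ee_rot: [-0.0, 0.99, -0.138, 0.001]
contact_force: [-0.4, 0.7, -0.1]
width: -0.0002
gripper_force: 0.3
```

```bash
python3 go.py 64 -30 183 0
```

```text
target [0.6466 0.1003 0.183 ] delta/0.8 [ 0.0867  0.0006 -0.0102] twist/120 0.0005 pos [0.58   0.1197 0.1747] head -15.85 clk 12.4
```

Emit:
move_arm(
  deltas=[
    [[0.007,0,-0.004,0,1],[0.014,0,-0.007,0,1],[0.021,0,-0.01,0,1],[0.028,0,-0.01,0,1],[0.035,0,-0.011,0,1],[0.042,0,-0.011,0,1],[0.049,0,-0.011,0,1],[0.056,0,-0.011,0,1],[0.063,0,-0.011,0,1],[0.069,0,-0.011,0,1],[0.075,0,-0.011,0,1],[0.08,0,-0.011,0,1]],
  ],
)

```text
clock: 13.6
position: [0.6411, 0.1022, 0.1828]
ee_rot: [0.0, 0.99, -0.138, 0.0]
contact_force: [1.0, 0.8, 0.0]
width: -0.0
gripper_force: 0.0
```

```bash
cat > pw.py <<'E'
from wr import *
from fit import W
q=np.load('q.npy');s=manip.get_state()
p=manip.camera_params('wrist');M=p['tool_from_camera']
w,x,y,zz=s['ee_rot'];R=Ro.from_quat([x,y,zz,w]).as_matrix()
def pw(P):
  X=(W(q,[P])[0]-s['position'])@R; c=(X-M[:3,3])@M[:3,:3]; return (c[:2]/c[2]*p['fx']+[p['cx'],p['cy']]).round(0)
for th in(1.3,1.4,1.5,1.6,1.7,1.8,1.9):print(th,[pw((66-122*np.cos(th),yy,112+122*np.sin(th))) for yy in(74,-74)])
a=snap('wrist','w11.png')
for c in (300,380,420):print(a[0:290:6,c].mean(1).astype(int).tolist())
E
python3 pw.py;python3 go.py 64 -30 183 0
```

```text
1.3 [array([117., 319.]), array([406., 319.])]
1.4 [array([108., 302.]), array([410., 303.])]
1.5 [array([ 99., 283.]), array([414., 283.])]
1.6 [array([ 93., 260.]), array([417., 261.])]
1.7 [array([ 88., 235.]), array([419., 236.])]
1.8 [array([ 85., 208.]), array([420., 209.])]
1.9 [array([ 84., 181.]), array([421., 181.])]
[188, 189, 192, 189, 190, 193, 194, 195, 194, 195, 195, 195, 195, 198, 198, 196, 198, 196, 197, 200, 197, 123, 121, 122, 58, 54, 57, 56, 52, 52, 81, 84, 83, 108, 96, 86, 126, 158, 167, 240, 134, 65, 63, 64, 63, 62, 57, 58, 53]
[195, 196, 195, 197, 195, 198, 198, 200, 200, 199, 199, 201, 199, 200, 202, 202, 197, 200, 196, 200, 119, 123, 120, 121, 120, 118, 120, 120, 120, 195, 194, 195, 195, 89, 90, 91, 102, 110, 106, 150, 181, 164, 197, 196, 195, 195, 193, 61, 59]
[197, 197, 200, 200, 198, 198, 199, 200, 202, 202, 202, 199, 202, 201, 203, 204, 200, 122, 122, 122, 119, 118, 119, 117, 118, 118, 118, 119, 120, 139, 141, 142, 173, 170, 245, 245, 243, 244, 244, 245, 244, 245, 245, 209, 196, 193, 192, 193, 191]
target [0.6466 0.1003 0.183 ] delta/0.8 [ 0.0064  0.0004 -0.0004] twist/120 0.0005 pos [0.6417 0.102  0.1827] head -15.86 clk 13.65
```

Emit:
move_arm(
  deltas=[
    [[0.006,0,0,0,1],[0.012,0,0,0,1],[0.016,0,0,0,1],[0.016,0,0,0,1],[0.016,0,0,0,1],[0.016,0,0,0,1]],
  ],
)

```text
clock: 14.25
position: [0.6527, 0.0989, 0.1828]
ee_rot: [0.0, 0.99, -0.138, -0.0]
contact_force: [-0.1, -0.0, 1.3]
width: 0.0001
gripper_force: 0.0
```

Emit:
move_arm(
  deltas=[
    [[-0.02,0,0,0,1],[-0.06,0,-0.01,0,1],[-0.11,0,-0.04,0,1],[-0.16,0,-0.08,0,1],[-0.2,0,-0.1,0,1],[-0.22,0,-0.1,0,1],[-0.22,0,-0.1,0,1],[-0.22,0,-0.1,0,1],[-0.22,0,-0.1,0,1]],
  ],
)

```text
clock: 15.15
position: [0.4846, 0.1465, 0.2614]
ee_rot: [0.0, 0.99, -0.138, -0.001]
contact_force: [0.7, 0.6, 0.8]
width: -0.0
gripper_force: 0.0
```

```bash
cat >> pw.py <<'E'
print('wfront',pw((-100,75,114)),pw((-100,-75,114)),pw((-100,-75,0)))
b=snap('side','s12.png');t=snap('top','t12.png')
f=lambda i:cv2.resize(i,(400,300),interpolation=3)
cv2.imwrite('pics/c12.png',np.vstack([np.hstack([f(b[150:270,200:360]),f(t[130:235,200:340])]),np.hstack([f(a),np.zeros((300,400,3),np.uint8)])])[:,:,::-1])
E
python3 pw.py|grep wf
```

```text
wfront [228. 175.] [359. 175.] [349. 158.]
```

View pics/c12.png

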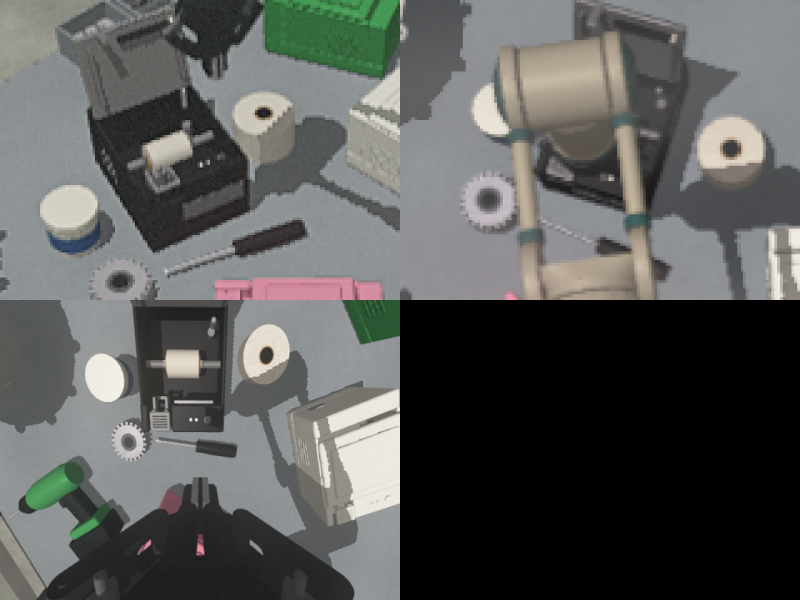

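The pictures show the lid leaning back fully open, the printer and bystanders unmoved, and the gripper clear of everything, so I'm handing in.

```bash
python3 -c "
from rig import manip
print(manip.sign_off())"
```

```text
the job is handed in; nothing more can be done
None
```

The release key was pressed, the lid sprang up and I pushed it back until it stayed open; the job was handed in at about 15 s, with the printer and everything else on the bench standing where they were, as far as the pictures show.

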